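# Stand the fallen glue up and punch the hook mark in a mosaic rail

### The job

The yellow glue bottle has toppled in the way of the mosaic key-rack rail: first stand it upright, cap up, in the middle of the round blue mat and let go of it. Then slide the rail along so that its red spot sits right under the pin of the green hand punch, press the punch's red knob all the way down so that the pin comes down on the red spot, and let it spring back up; leave the rail there. Do not work the punch off the spot, leave the glue standing, and do not disturb the other things on the table.

Things in the scene. Friction and masses are not known exactly. Their poses are not given: they have to be found in the camera images.
- glue: Loose square glue bottle, 0.26 kg: yellow body 46 x 46 mm and 100 mm tall with a blue label band, then a shoulder narrowing to a 24 mm wide neck at 112 mm and an orange cone cap up to 140 mm. Origin at the centre of its base; z runs from base to cap, x and y are square to its sides. It starts lying on one side on the table, base towards the punch, cap pointing away from it.
- mat: Fixed round blue mat, 110 mm across and 4 mm thick, on the table. Origin at the centre of its underside.
- rail: Loose dark wooden strip 50 mm wide (its x), 280 mm long (its y), 18 mm thick, 0.16 kg, lying flat on the table. Coloured mosaic tiles 1 mm proud cover it from y = +30 to +136 mm; the other end is bare. Origin at the centre of its underside, z up.
- red_spot (a point): Centre of the red spot, 12 mm across on a white patch, on the rail's top face; in the rail's frame at (0, 10, 18) mm.
- rail_grip (a point): Point on the top face near the rail's bare end, where it can be gripped across its width; in the rail's frame at (0, -110, 18) mm.
- punch: Fixed green C-frame hand punch. Origin on the table straight under the pin; its x points to the column, y along the rail's run, z up. Foot 12 mm high with its straight front edge at x = 28 mm, y from -60 to 60 mm, reaching back to x = 148 mm; column 26 mm thick at x = 115 mm; arm 36 mm wide at heights 108 to 142 mm over the pin line; a 38 mm wide sleeve round the pin from 104 to 144 mm high.
- pin_tip (a point): Lower tip of the steel pin, 45 mm above the table when up; moves down with the knob.
- knob_top (a point): Centre of the top of the red mushroom knob (38 mm across, 22 mm high), 188 mm above the table when up; press it straight down.
- quill (a joint): Travel of knob and pin: 0 up, grows downwards to 0.024 m fully down (the tip then stands 21 mm above the table, just clear of the rail's top face); springs back; takes 3 to 10 N.
- cup_tall: Bystander: tall white cup, 72 mm wide, 110 mm high. Origin under its centre.
- cup_short: Bystander: short white cup, 68 mm wide, 75 mm high. Origin under its centre.
- tape: Bystander: roll of tape lying flat, 100 mm wide, 24 mm high. Origin under its centre.
- sanding_block: Bystander: blue sanding block 65 x 100 x 28 mm. Origin under its centre.
- jar: Bystander: red paint jar with black lid, 64 mm wide, 75 mm high. Origin under its centre.
- brush: Bystander: brush lying flat; leave it alone.
Mind the look-alikes: they are no part of the job. What is shaped like the glue but purple or turquoise is not meant. Several things look just like the mat: the one meant starts farthest to the robot's right.

How it is judged:
On the way, in this order (a step that is already met when the one before it is completed fails the run):
1. the glue bottle stands upright on the blue mat, let go (angle between glue's own z axis and vertical below 0.1 rad and horizontal distance between glue and mat below 0.027 m and height (world z) of glue below 0.009 m and linear speed of glue below 0.03 m/s and contact force between the fingers and glue below 0.1 N), for 0.3 s.
2. the red spot is under the pin, the punch still up (horizontal distance between red_spot and pin_tip below 0.006 m and value of joint quill below 0.004 m), for 0.2 s.
3. the knob is pressed down with the pin on the red spot (horizontal distance between red_spot and pin_tip below 0.006 m and value of joint quill above 0.017 m), for 0.1 s.
At the end, for the whole second after the job is handed in: The glue bottle stands upright (within 0.1 rad) and still on the mat, its centre within 27 mm of the mat's centre; the rail lies flat on the table and at rest with the centre of the red spot within 6 mm of the pin's line; the punch is back up (within 3 mm) (angle between glue's own z axis and vertical below 0.1 rad and horizontal distance between glue and mat below 0.027 m and height (world z) of glue below 0.009 m and linear speed of glue below 0.03 m/s and horizontal distance between red_spot and pin_tip below 0.006 m and value of joint quill below 0.003 m and linear speed of rail below 0.02 m/s and height (world z) of rail below 0.004 m); the robot touches nothing.
It fails at once if the punch is worked more than 8 mm down while the red spot is more than 8 mm off the pin's line (value of joint quill above 0.008 m and horizontal distance between red_spot and pin_tip above 0.008 m).
It fails at once if a bystander (cup, tape, sanding block, jar, brush) is moved more than 30 mm (distance of any of cup_tall, cup_short, tape, sanding_block, jar, brush from where it was at the start of the episode above 0.03 m).
It also fails if it takes over 67 s, if anything falls off the work surface, if the arm or the gripper's body presses on something with over 40 N, if the wrist force passes 120 N, or if a joint passes its speed limit or range.

### The arm

A 6-joint arm with a two-finger parallel gripper is mounted at the origin on the work surface. World frame = base frame: x ahead of the robot, y to its left, z up, the work surface at z = 0. Lengths are in m, angles in rad, forces in N, time in s.
With the tool pointing down it reaches from about 0.35 to 0.8 m from the base axis. Payload 7.3 kg.
Tool frame: the origin (TCP) lies on the centre line of the jaws, within the pads' length; the fingertips stand ahead of it and the grasp point (between the pads) lies 2 mm behind it (robot.finger_overhang is the z of the fingertips in the tool frame, in m); z points along the fingers, y is the line along which they close (so a half turn about z gives the same grasp; the last joint's range is limited). The gripper opens to 85 mm and grips with 20 to 120 N. Pads are 22 mm wide; open, the fingers measure 114 mm over their backs; the gripper's body (76 mm by 85 mm) begins 54 mm behind the grasp point. The pads swing forward as they close: fully open they stand 13 mm farther back than shut.
Start: joints at [-0.146, 0.342, 1.524, -0, 1.275, -0.146], TCP at [0.525, 0, 0.248] pointing down, gripper open.
Joint ranges: [-2.53, 2.53], [-0.77, 2.02], [0.04, 2.7], [-1, 4.14], [0.28, 2.66], [-3.11, 3.11]. Speed limits (rad/s): [2.57, 2.57, 3.14, 3.14, 3.14, 3.14].

### API

Orientations are given as a unit quaternion [w, x, y, z].
In Python, from workcell import robot, monitor, optics, job gives the robot as it stands. Calls block until the motion is done:
- robot.move_ptp(position, orientation): joint-space move of the TCP to a pose.
- robot.servo_line(position, feed=0.15, attitude=None, guard=None): straight line of the TCP; attitude=None keeps the orientation; feed is the mean speed in m/s. With guard (N) it stops when the force on the tool has changed by that much, and returns True; else False.
- robot.goto_joints(angles): joint-space move.
- robot.move_gripper(opening, force=None): finger opening in m; force is the grip in N (None keeps the last); returns when the fingers have stopped.
- robot.pause(seconds).
- robot.solve_ik(position, orientation): joint angles nearest the present ones, or None.
- monitor.observe(): the state.
- optics.snapshot(name): name is "scene" or "side" or "wrist"; returns a dict with "pixels" (420x560x3 uint8, red, green, blue), "z_map" (420x560 float32, m along the optical axis (not along the pixel's ray), 0 where there is no reading), "fov_y" (degrees; the focal length in pixels is half the picture's height over the tangent of half this angle, whatever the lens; pixels are square), "cx", "cy" (the principal point, pixels), "position" and "orientation" of the camera in the world; the wrist camera has in their place "tool_from_camera" (4x4, takes a point from camera to tool coordinates, whose origin is the TCP and whose axes are the flange's). Camera axes: x right, y up, looking along -z (the intrinsics and any distortion apply to the point x, -y, -z); pixel columns grow to the right and rows downward; lengths in m; the calibration is good to about 2 mm. A picture is of the moment at which its call begins: read the wrist's pose just before it.
A pose or a line that the arm cannot do raises robot.MotionError and nothing moves.
- job.hand_in(): hands the job in; it is judged then, once.
The state is a dict: "time": time; "joints": joint angles; "qvel": joint speeds; "joint_torque": joint torques, N m; "ee_pos": TCP position; "orientation": TCP orientation; "contact_force": force on the tool from outside, world axes, zero at the start; "wrist_torque": the same for the moment, N m; "grip_width": finger opening in m; "grasp_force": force on a finger pad.
Only numpy, scipy, OpenCV 4.12 (cv2) and the standard library are available. Lean on these libraries where they do the work, as an engineer would, in place of code of your own. Each camera call takes 0.05 s, during which the arm holds its last target. There are 200 camera calls.

## Working session

There is one attempt and no reset: what is moved stays moved. The work goes in short steps, each a Python script; the robot and the scene stay as the last script left them, time stands still between calls to the robot, and variables do not carry over. Pictures are saved under pics/ and viewed, at most 10 in all, crops included, and the job is handed in when it is done.

```bash
ls; mkdir -p pics; cat > h.py <<'E'
import numpy as np, cv2, pickle
from workcell import robot, monitor, optics, job
from scipy.spatial.transform import Rotation as R
def rot(q): return R.from_quat([q[1],q[2],q[3],q[0]])
def snap(name):
    s=monitor.observe(); p=optics.snapshot(name)
    if name=="wrist":
        T=np.eye(4); T[:3,:3]=rot(s["orientation"]).as_matrix(); T[:3,3]=s["ee_pos"]; p["T"]=T@np.array(p["tool_from_camera"])
    else:
        T=np.eye(4); T[:3,:3]=rot(p["orientation"]).as_matrix(); T[:3,3]=p["position"]; p["T"]=T
    return p
def save(p,f): cv2.imwrite(f,cv2.cvtColor(p["pixels"],cv2.COLOR_RGB2BGR))
E
python3 - <<'E'
from h import *
for n in ("scene","side","wrist"):
    p=snap(n); save(p,f"pics/{n}0.png"); pickle.dump(p,open(f"{n}0.pkl","wb"))
    print(n,{k:(v if np.size(v)<20 else np.shape(v)) for k,v in p.items()})
print(robot.finger_overhang, monitor.observe())
E
```

```text
pics
scene {'pixels': (420, 560, 3), 'z_map': (420, 560), 'fov_y': 50.62854102618479, 'cx': 283.97478264708974, 'cy': 203.46414690516986, 'position': array([1.29727117, 0.01413975, 1.14782588]), 'orientation': array([0.66601064, 0.21595638, 0.22147647, 0.67877894]), 'T': array([[-0.01958535, -0.80848947,  0.58818465,  1.29727117],
       [ 0.9998065 , -0.01475601,  0.01300863,  0.01413975],
       [-0.00183808,  0.58832562,  0.80862203,  1.14782588],
       [ 0.        ,  0.        ,  0.        ,  1.        ]])}
side {'pixels': (420, 560, 3), 'z_map': (420, 560), 'fov_y': 44.247409216034534, 'cx': 280.2848624896392, 'cy': 213.77746983033435, 'position': array([ 0.42719113, -1.37827038,  0.89854067]), 'orientation': array([ 0.86214339,  0.50494256, -0.02583405, -0.0327779 ]), 'T': array([[ 0.99651642,  0.03042908, -0.07764722,  0.42719113],
       [-0.08260791,  0.48791725, -0.8689722 , -1.37827038],
       [ 0.0114434 ,  0.87235935,  0.48873123,  0.89854067],
       [ 0.        ,  0.        ,  0.        ,  1.        ]])}
wrist {'pixels': (420, 560, 3), 'z_map': (420, 560), 'fov_y': 6
[... 805 characters left out ...]
s': array([-1.45975835e-01,  3.42603975e-01,  1.52473952e+00,  1.26417933e-05,
        1.27538932e+00, -1.46017840e-01]), 'qvel': array([-0.00048841, -0.00213341, -0.00175954,  0.00032438,  0.00044065,
       -0.001025  ]), 'joint_torque': array([ 1.24654900e-03, -4.33907533e+01, -2.46148127e+01, -9.02174702e-05,
        5.71925848e-03,  3.60333468e-05]), 'ee_pos': array([5.24749862e-01, 7.53454443e-05, 2.47784427e-01]), 'orientation': array([-4.61073667e-04,  7.07093119e-01,  7.07120213e-01, -3.35326234e-04]), 'contact_force': array([ 0.87334159, -0.61083798, -0.26199741]), 'wrist_torque': array([-0.01490839,  0.00151563,  0.04950635]), 'grasp_force': 0.0, 'grip_width': 0.08534460740187119}
```

View pics/scene0.png

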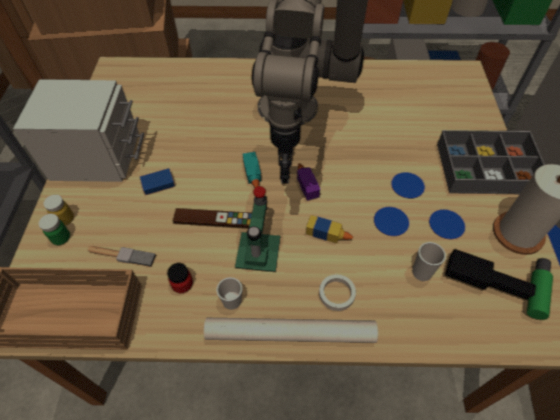

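View pics/side0.png

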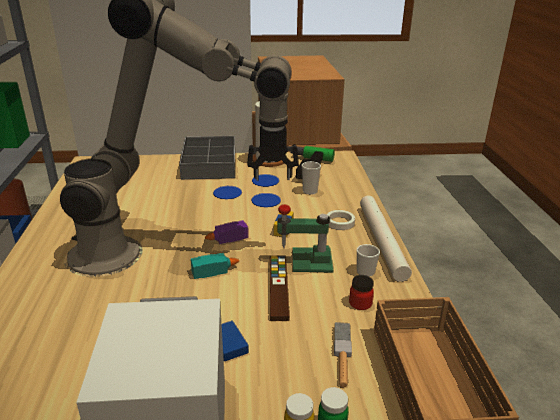

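View pics/wrist0.png

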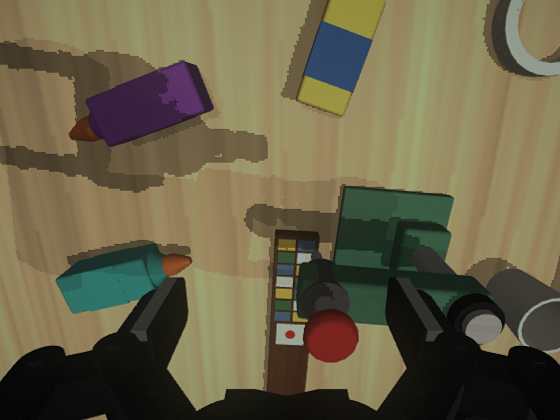

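The scene view shows the yellow glue at about (325,229), cap towards image right (+y). The mats are at (408,185), (391,221) and (447,223), and (391,221) is the one farthest right for the robot. The rail is at (215,217) and the red knob at (260,193). The side view agrees: nearest mat (265,200), knob (284,210), red spot (279,281). In the wrist view the knob is at (330,335), the spot at (290,334), and the glue is cut off at the top.

Next I take two wrist views higher up and measure.

```bash
cat >> h.py <<'E'
def foc(p): return p["pixels"].shape[0]/2/np.tan(np.radians(p["fov_y"])/2)
def ray(p,u,v):
    f=foc(p); d=np.array([(u-p["cx"])/f,-(v-p["cy"])/f,-1.0]); return p["T"][:3,3],p["T"][:3,:3]@d
def onplane(p,u,v,z):
    o,d=ray(p,u,v); return o+d*(z-o[2])/d[2]
def proj(p,X):
    c=p["T"][:3,:3].T@(np.asarray(X)-p["T"][:3,3]); f=foc(p); return p["cx"]-f*c[0]/c[2],p["cy"]+f*c[1]/c[2]
def tri(rs):
    A=np.zeros((3,3));b=np.zeros(3)
    for o,d in rs:
        d=d/np.linalg.norm(d);P=np.eye(3)-np.outer(d,d);A+=P;b+=P@o
    X=np.linalg.solve(A,b); return X,[np.linalg.norm(np.cross(X-o,d/np.linalg.norm(d))) for o,d in rs]
def blobs(p,lo,hi,amin=30):
    h=cv2.cvtColor(p["pixels"],cv2.COLOR_RGB2HSV); m=cv2.inRange(h,lo,hi)
    if lo[0]==0: m|=cv2.inRange(h,(172,lo[1],lo[2]),(180,255,255))
    n,l,s,c=cv2.connectedComponentsWithStats(m)
    return [(c[i].round(1),s[i],l==i) for i in np.argsort(-s[:,4]) if i>0 and s[i,4]>=amin]
YEL=((20,120,60),(34,255,255)); RED=((0,150,60),(6,255,255)); BLU=((105,150,60),(125,255,255))
E
python3 - <<'E'
from h import *
def rep(n,p):
    for c,nm,a in ((YEL,'Y',60),(RED,'R',15),(BLU,'B',100)):
        for ce,s,m in blobs(p,*c,a)[:9]:
            zz=p["z_map"][m]; z=np.median(zz[zz>0]) if (zz>0).any() else 0
            o,d=ray(p,*ce); print(n,nm,ce,s,(o+d*z).round(3))
rep("scene",pickle.load(open("scene0.pkl","rb")));rep("side",pickle.load(open("side0.pkl","rb")))
q=[0,.70710678,.70710678,0]
for i,pos in enumerate([(0.50,0.0,0.36),(0.56,0.09,0.36)]):
    try: robot.move_ptp(pos,q)
    except robot.MotionError as e: print(e); continue
    robot.pause(.2); p=snap("wrist"); save(p,f"pics/w{i+1}.png"); pickle.dump(p,open(f"w{i+1}.pkl","wb")); rep(f"w{i+1}",p)
print(monitor.observe()["time"])
E
```

```text
scene Y [429.5  11.3] [409   0  44  24 907] [-0.61   0.637  0.028]
scene Y [335.  231.8] [327 221  18  22 264] [0.59  0.149 0.038]
scene Y [ 63. 214.] [ 47 202  27  24 203] [ 0.548 -0.67   0.047]
scene Y [310.4 224.3] [306 215  11  21 146] [0.567 0.077 0.04 ]
scene Y [484.8 150.8] [477 146  18  10 135] [0.237 0.683 0.016]
scene R [180.9 285.3] [169 274  22  19 187] [ 0.771 -0.279  0.038]
scene R [259.  191.6] [254 186  11  12 109] [ 0.559 -0.07   0.186]
scene B [446.7 223.9] [430 211  34  27 718] [0.534 0.499 0.004]
scene B [391. 221.] [375 208  33  27 701] [0.526 0.328 0.004]
scene B [407.6 185. ] [393 173  31  25 583] [0.383 0.4   0.004]
scene B [156.3 179.8] [142 170  30  21 388] [ 0.394 -0.421  0.027]
scene B [555.5 239.8] [549 226  11  36 220] [ 0.326  1.105 -0.412]
scene B [322. 225.] [315 218  15  15 140] [0.572 0.111 0.046]
side Y [245.7 351. ] [ 234  272   22  148 1202] [ 0.431 -0.46   0.009]
side Y [242.5 209.9] [219 159  47  84 886] [0.436 0.239 0.01 ]
side Y [158.2 196.2] [139 155  36  72 870] [0.124 0.372 0.006]
side Y [365.7 384.5] [351 335  33  85 750] [ 0.696 -0.576  
[... 924 characters left out ...]
.5 212.6] [297 208  15  10 122] [ 0.524 -0.077  0.02 ]
w1 Y [301.2 252.1] [295 248  14   9 117] [ 0.521 -0.139  0.02 ]
w1 Y [314.6 271.8] [308 268  14   9 117] [ 0.541 -0.171  0.02 ]
w1 R [343.5 260.7] [326 244  36  34 973] [ 0.553 -0.068  0.188]
w1 R [305.8 286.6] [303 284   7   6  33] [ 0.528 -0.196  0.02 ]
w2 Y [304.4 109.2] [ 282   88   43   44 1294] [0.582 0.153 0.045]
w2 Y [284.8 168.5] [267 156  38  26 597] [0.558 0.08  0.047]
w2 Y [262.8 268.2] [256 264  14   9 110] [ 0.525 -0.077  0.02 ]
w2 Y [259.8 303.4] [255 300  11   8  82] [ 0.518 -0.138  0.02 ]
w2 R [280.6 336.9] [264 322  34  31 816] [ 0.554 -0.067  0.188]
w2 R [392.  383.9] [388 379  10  10  36] [ 0.727 -0.266  0.05 ]
1.6917
```

```bash
cat >> h.py <<'E'
def cloud(p):
    v,u=np.mgrid[:420,:560]; f=foc(p); z=p["z_map"]
    c=np.stack([(u-p["cx"])/f*z,-(v-p["cy"])/f*z,-z],-1); w=c@p["T"][:3,:3].T+p["T"][:3,3]; w[z==0]=np.nan; return w
def rect(pts):
    (c,wh,a)=cv2.minAreaRect((np.asarray(pts)[:,:2]*1000).astype(np.float32)); b=cv2.boxPoints((c,wh,a)); return np.round(c,1),np.round(wh,1),round(a,2),b.round(1).tolist()
E
python3 - <<'E'
from h import *
w1,w2=[pickle.load(open(f"w{i}.pkl","rb")) for i in (1,2)]
for nm,p in (("w1",w1),("w2",w2)):
    W=cloud(p); hsv=cv2.cvtColor(p["pixels"],cv2.COLOR_RGB2HSV)
    x,y,z=W[...,0],W[...,1],W[...,2]
    g=(z>0.041)&(z<0.051)&(x>.5)&(x<.66)&(y>.03)&(y<.19)
    print(nm,"glue top",rect(W[g]),np.median(z[g]))
    cap=cv2.inRange(hsv,(4,150,80),(16,255,255)).astype(bool)&(y>.15)&(y<.26)&(x>.5)&(x<.7)&(z>.01)
    if cap.any(): print("cap mean",W[cap].mean(0),cap.sum())
    r=(z>0.0155)&(z<0.0225)&(x>.47)&(x<.575)&(y>-.42)&(y<.03)
    n,l,s,c=cv2.connectedComponentsWithStats(r.astype(np.uint8)); k=1+np.argmax(s[1:,4]); print("rail",rect(W[l==k]),s[k])
    gr=cv2.inRange(hsv,(60,60,20),(95,255,255)).astype(bool)
    ft=gr&(z>.009)&(z<.015)&(x<.75)&(x>.5); print("foot",rect(W[ft]),ft.sum())
    ar=gr&(z>.135)&(z<.147); 
    if ar.sum()>50: print("arm",rect(W[ar]),ar.sum())
k=tri([ray(w1,343.5,260.7),ray(w2,280.6,336.9)]); print("knob",k)
print("glue yel", tri([ray(w1,335.1,95.6),ray(w2,284.8,168.5)]))
print("spot",onplane(w1,305.8,286.6,.018))
for n in("scene","side"):
    p=pickle.load(open(n+"0.pkl","rb"));print(n,[onplane(p,*c,.004).round(4) for c in([(391,221)] if n=="scene" else [(265.4,199.9)])])
E
python3 -c "
import cv2;i=cv2.imread('pics/w1.png');cv2.imwrite('pics/w1b.png',cv2.resize(i,(800,600)))"
```

```text
w1 glue top (array([571.4, 118.7]), array([105.8,  46.9]), 71.51, [[532.4000244140625, 76.0], [576.9000244140625, 61.099998474121094], [610.4000244140625, 161.5], [565.9000244140625, 176.3000030517578]]) 0.04689196254460343
cap mean [0.5917901  0.17892918 0.03386328] 155
rail (array([ 528.5, -206.4]), array([280.6,  50.2]), 86.69, [[495.29998779296875, -345.0], [545.4000244140625, -347.8999938964844], [561.5999755859375, -67.80000305175781], [511.5, -64.9000015258789]]) [ 285  204   46  163 4832]
foot (array([642.6, -57. ]), array([ 77.3, 118.2]), 84.58, [[580.0999755859375, -89.80000305175781], [697.7999877929688, -101.0], [705.0999755859375, -24.100000381469727], [587.4000244140625, -12.899999618530273]]) 3177
arm (array([608. , -74.1]), array([ 34.7, 145. ]), 85.55, [[534.4000244140625, -85.80000305175781], [679.0, -97.0], [681.7000122070312, -62.400001525878906], [537.0999755859375, -51.20000076293945]]) 2342
w2 glue top (array([571.5, 118.8]), array([106.5,  46.6]), 71.46, [[532.5, 75.69999694824219], [576.7000122070312, 60.900001525878906], [610.5999755859375, 161.8000030517578
[... 451 characters left out ...]
, [695.4000244140625, -125.80000305175781], [704.7000122070312, -23.899999618530273], [587.2999877929688, -13.199999809265137]]) 3095
arm (array([603.6, -73.8]), array([ 35.1, 138.9]), 85.21, [[532.9000244140625, -85.5], [671.2999877929688, -97.0], [674.2000122070312, -62.099998474121094], [535.7999877929688, -50.5]]) 2020
knob (array([ 0.5536977 , -0.06939639,  0.18502874]), [np.float64(4.775226511494462e-05), np.float64(4.775226511516729e-05)])
glue yel (array([0.55756665, 0.07948717, 0.04458634]), [np.float64(0.00031321006815933556), np.float64(0.0003132100681595069)])
spot [ 0.52858849 -0.19727866  0.018     ]
scene [array([0.5263, 0.3283, 0.004 ])]
side [array([0.5228, 0.3209, 0.004 ])]
```

View pics/w1b.png

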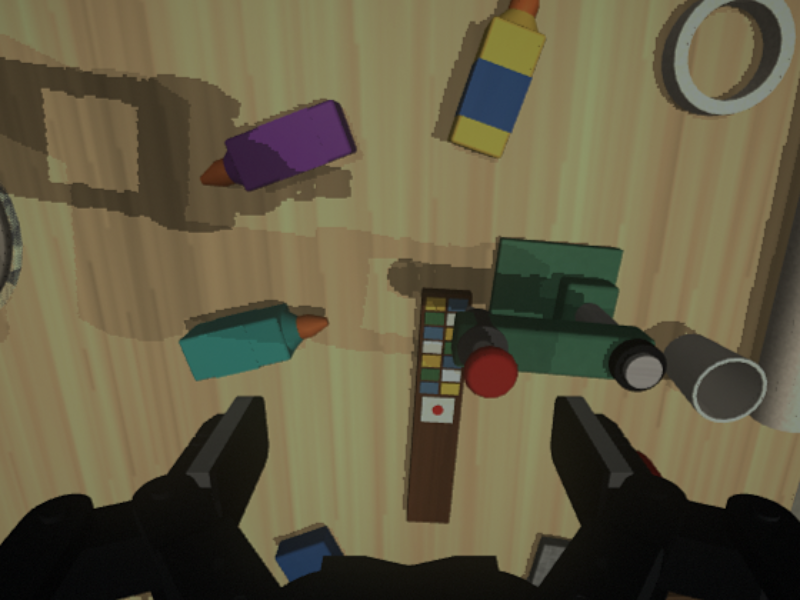

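The enlarged wrist view shows the glue body at (500,85), the red spot at (437,410), the knob at (490,372), and the foot's front edge along x≈495 px. From these, the glue's base-edge midpoint is about (0.555, 0.0685), its axis is at 71.5°, the pin is at about (0.554, -0.0695), and the punch yaw is about -5°. Now I check IK for a tilted grasp and look at the mat.

```bash
cat >> h.py <<'E'
def quat(M): q=R.from_matrix(M).as_quat(); return np.array([q[3],q[0],q[1],q[2]])
UP=np.array([0,0,1.])
def tool(zax,yax): 
    z=zax/np.linalg.norm(zax); y=yax/np.linalg.norm(yax); return np.stack([np.cross(y,z),y,z],1)
G_ANG=np.radians(71.5); d=np.array([np.cos(G_ANG),np.sin(G_ANG),0]); n=np.cross(UP,d); base=np.array([.5546,.0685,.0235])
def Bstart(): M=np.eye(4); M[:3,:3]=np.stack([np.cross(n,d),n,d],1); M[:3,3]=base; return M   # bottle frame lying: z=d,y=n
def grasp(s,h,a,sg):
    T=np.eye(4); T[:3,:3]=tool(-UP*np.cos(a)-d*np.sin(a),sg*n); T[:3,3]=base+d*s; T[2,3]=h; return T
def Bend(mat,psi): M=np.eye(4); e=np.array([np.cos(psi),np.sin(psi),0]); nn=np.cross(UP,e); M[:3,:3]=np.stack([np.cross(nn,UP),nn,UP],1); M[:3,3]=mat; return M
E
python3 - <<'E'
from h import *
q=[0,.70710678,.70710678,0]
robot.move_ptp((.52,.27,.36),q); robot.pause(.2); p=snap("wrist")
for ce,s,m in blobs(p,*BLU,400): print("mat",ce,s,onplane(p,*ce,.004).round(4),np.nanmedian(cloud(p)[m],0).round(4))
pickle.dump(p,open("w3.pkl","wb"))
mat=np.array([.5245,.325,.005])
for a in (20,30,40):
  for sg in (1,-1):
    T=grasp(.065,.026,np.radians(a),sg); j=robot.solve_ik(T[:3,3],quat(T[:3,:3]))
    print(a,sg,"grasp",None if j is None else np.round(j,2))
    G=np.linalg.inv(Bstart())@T
    for psi in (-30,0,30,60,90):
        E=Bend(mat,np.radians(psi))@G; j=robot.solve_ik(E[:3,3],quat(E[:3,:3])); print("   ",psi,E[:3,2].round(2),None if j is None else np.round(j,2))
E
```

```text
mat [175.6  48.7] [ 132    4   86   93 5919] [0.381  0.4041 0.004 ] [0.3814 0.4048 0.0048]
mat [287.8 108.5] [ 248   67   81   84 5314] [0.5229 0.3312 0.004 ] [0.5232 0.3307 0.0048]
mat [293.9   4.5] [266   0  57  12 489] [0.5304 0.4531 0.004 ] [0.5305 0.4534 0.0048]
20 1 grasp [ 0.24  0.82  1.4  -0.32  1.14 -2.41]
    -30 [ 0.81 -0.47 -0.34] None
    0 [ 0.94 -0.   -0.34] [0.74 0.86 2.12 3.93 1.1  1.45]
    30 [ 0.81  0.47 -0.34] [0.35 0.87 2.31 2.97 1.26 1.56]
    60 [ 0.47  0.81 -0.34] [0.01 0.86 2.16 2.06 1.16 1.69]
    90 [ 0.    0.94 -0.34] [-0.06  0.91  1.79  1.36  1.28  2.04]
20 -1 grasp [ 0.24  0.82  1.4  -0.32  1.14  0.73]
    -30 [ 0.81 -0.47 -0.34] None
    0 [ 0.94 -0.   -0.34] [ 0.74  0.86  2.12  3.93  1.1  -1.69]
    30 [ 0.81  0.47 -0.34] [ 0.35  0.87  2.31  2.97  1.26 -1.58]
    60 [ 0.47  0.81 -0.34] [ 0.01  0.86  2.16  2.06  1.16 -1.45]
    90 [ 0.    0.94 -0.34] [-0.06  0.91  1.79  1.36  1.28 -1.11]
30 1 grasp [ 0.3   0.89  1.3  -0.44  1.3  -2.33]
    -30 [ 0.75 -0.43 -0.5 ] None
    0 [ 0.87 -0.   -0.5 ] [0.7  0.75 2.09 4.   0.83 1.31]
    30 [ 0.75  0.43 -0.5 ] 
[... 396 characters left out ...]
 0.06  0.74  2.13  1.99  0.91 -1.28]
    90 [ 0.    0.87 -0.5 ] [-0.02  0.82  1.79  1.27  1.14 -0.97]
40 1 grasp [ 0.35  0.97  1.21 -0.53  1.46 -2.28]
    -30 [ 0.66 -0.38 -0.64] None
    0 [ 0.77 -0.   -0.64] None
    30 [ 0.66  0.38 -0.64] [0.37 0.62 2.17 2.92 0.53 1.67]
    60 [ 0.38  0.66 -0.64] [0.12 0.65 2.06 1.81 0.68 2.12]
    90 [ 0.    0.77 -0.64] [0.04 0.74 1.77 1.14 1.   2.34]
40 -1 grasp [ 0.35  0.97  1.21 -0.53  1.46  0.87]
    -30 [ 0.66 -0.38 -0.64] None
    0 [ 0.77 -0.   -0.64] None
    30 [ 0.66  0.38 -0.64] [ 0.37  0.62  2.17  2.92  0.53 -1.47]
    60 [ 0.38  0.66 -0.64] [ 0.12  0.65  2.06  1.81  0.68 -1.02]
    90 [ 0.    0.77 -0.64] [ 0.04  0.74  1.77  1.14  1.   -0.8 ]
```

```bash
cat > g.py <<'E'
from h import *
a=np.radians(40); T=grasp(.065,.026,a,-1); Q=quat(T[:3,:3]); P=T[:3,3]; zt=T[:3,2]
mat=np.array([.524,.330,.0048]); G=np.linalg.inv(Bstart())@T
E
python3 - <<'E'
from g import *
robot.move_ptp(P-zt*.10,Q)
hit=robot.servo_line(P,.1,guard=12); print("hit",hit)
robot.move_gripper(.03,60); s=monitor.observe(); print(s["grip_width"],s["grasp_force"],s["ee_pos"]-P)
robot.servo_line(P+[0,0,.13],.12)
E=Bend(mat+[0,0,.06],np.pi/2)@G
robot.move_ptp(E[:3,3],quat(E[:3,:3])); robot.pause(.2)
s=monitor.observe(); print(s["time"],s["grip_width"],s["grasp_force"],s["contact_force"])
for nm in("scene","side"):
    p=snap(nm);save(p,f"pics/{nm}1.png");pickle.dump(p,open(f"{nm}1.pkl","wb"))
u,v=map(int,proj(p,mat)); a1=p["pixels"][v-90:v+30,u-70:u+70]
p=pickle.load(open("scene1.pkl","rb"));u,v=map(int,proj(p,mat)); a2=p["pixels"][v-90:v+30,u-70:u+70]
im=cv2.resize(np.hstack([a1,a2]),None,fx=2.8,fy=2.8,interpolation=2); cv2.imwrite("pics/c1.png",im[...,::-1])
E
```

```text
hit False
0.04569229129955341 60.797667503356934 [0.00015231 0.00039154 0.00034884]
8.25 0.04538701620892078 60.65730571746826 [ 0.11214856  0.33028751 -2.15319659]
```

View pics/c1.png

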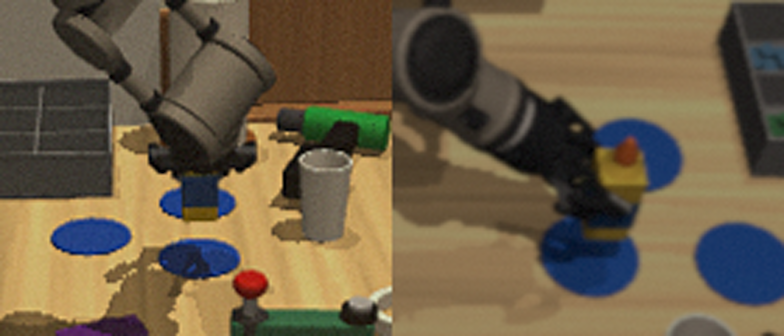

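The bottle hangs upright, cap up, above the right mat: left panel body at (200,200), right panel cap at (627,150). I'll lower and release it.

```bash
python3 - <<'E'
from g import *
E=Bend(mat,np.pi/2)@G; p0=E[:3,3]
robot.servo_line(p0+[0,0,.012],.1)
hit=robot.servo_line(p0-[0,0,.006],.02,guard=5); s=monitor.observe(); print(hit,s["ee_pos"]-p0,s["contact_force"])
robot.move_gripper(.075); robot.pause(.2)
zt=E[:3,2]; robot.servo_line(s["ee_pos"]-zt*.12,.1)
robot.servo_line(monitor.observe()["ee_pos"]+[0,0,.1],.2)
robot.move_ptp((.52,.22,.36),[0,.70710678,.70710678,0]); robot.pause(.2)
p=snap("wrist"); save(p,"pics/w4.png"); pickle.dump(p,open("w4.pkl","wb"))
W=cloud(p);x,y,z=W[...,0],W[...,1],W[...,2]
near=(abs(x-.524)<.08)&(abs(y-.33)<.08)
for lo,hi in((.095,.108),(.125,.150)):
    m=near&(z>lo)&(z<hi); print(lo,m.sum(),np.nanmean(W[m],0).round(4), rect(W[m])[:3] if m.sum()>5 else '')
print(monitor.observe()["time"])
E
```

```text
True [ 6.37776948e-06  5.89214990e-05 -6.56790620e-04] [ 0.16313323 -0.82823611  3.87961487]
0.095 1082 [0.5239 0.3299 0.1046] (array([524. , 330.1]), array([46. , 45.8]), 89.82)
0.125 525 [0.5237 0.3294 0.1357] (array([523.8, 330. ]), array([22.9, 22.9]), 72.87)
13.3583
```

View pics/w4.png

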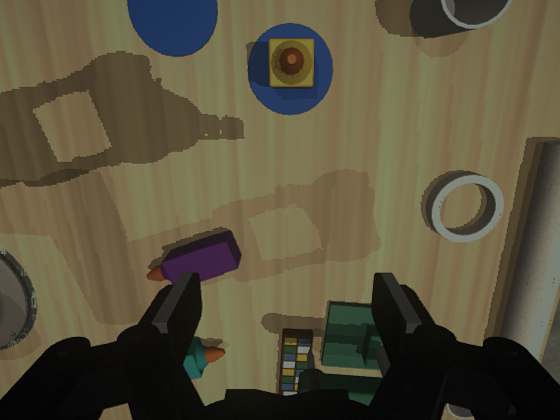

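The top view shows the glue standing upright and centred on the mat at pixel (290,65), about (0.524, 0.330). Now the rail.

```bash
cat > r.py <<'E'
from h import *
def yaw(t): # tool down; tool y along -rail x, so the camera is on the bare-end side
    return quat(tool(-UP,-np.array([np.cos(t),np.sin(t),0])))
t0=np.radians(-3.3); t1=np.radians(-5.0); ydir=lambda t:np.array([-np.sin(t),np.cos(t),0])
spot=np.array([.5288,-.1968,0]); pin=np.array([.5540,-.0697,0]); L=.120
E
python3 - <<'E'
from r import *
A=spot-L*ydir(t0); B=pin-L*ydir(t1); z=np.array([0,0,.019])
print(A,B,robot.solve_ik(A+z,yaw(t0)),robot.solve_ik(B+z,yaw(t1)))
robot.move_ptp(A+[0,0,.20],yaw(t0))
robot.servo_line(A+[0,0,.05],.15)
print("hit",robot.servo_line(A+z,.05,guard=8))
robot.move_gripper(.035,50); s=monitor.observe(); print(s["grip_width"],s["grasp_force"],s["ee_pos"],s["time"])
robot.servo_line(B+z,.06,attitude=yaw(t1)); robot.pause(.2)
s=monitor.observe(); print(s["ee_pos"],s["contact_force"],s["grasp_force"])
robot.move_gripper(.075); robot.servo_line(B+[0,0,.15],.15)
# view from the side of the robot, in front of the punch
for i,pos in enumerate([(.46,-.20,.34),(.50,-.08,.34)]):
    robot.move_ptp(pos,yaw(0) if 0 else [0,.70710678,.70710678,0]); robot.pause(.2)
    p=snap("wrist"); save(p,f"pics/w{5+i}.png"); pickle.dump(p,open(f"w{5+i}.pkl","wb"))
    W=cloud(p); x,y,zz=W[...,0],W[...,1],W[...,2]
    r=(zz>0.0155)&(zz<0.0225)&(x>.48)&(x<.60)&(y>-.30)&(y<.10)
    n,l,st,c=cv2.connectedComponentsWithStats(r.astype(np.uint8)); k=1+np.argmax(st[1:,4]); print("rail",rect(W[l==k]))
    for ce,ss,m in blobs(p,*RED,10): print("red",ce,ss[4],np.nanmedian(W[m],0).round(4),onplane(p,*ce,.018).round(4))
for nm in("scene","side"): q=snap(nm); pickle.dump(q,open(nm+"2.pkl","wb")); save(q,f"pics/{nm}2.png")
print(monitor.observe()["time"])
E
```

```text
[ 0.52189232 -0.31660102  0.        ] [ 0.54354131 -0.18924336  0.        ] [-6.70777553e-01  7.46889070e-01  1.51908954e+00 -4.44089210e-16
  8.75614039e-01  2.52841097e+00] [-4.68178367e-01  7.00562698e-01  1.62678607e+00 -4.44089210e-16
  8.14243885e-01  2.76068075e+00]
hit False
0.04861882383851128 53.26510012149811 [ 0.52222972 -0.31686655  0.0197026 ] 17.6417
[ 0.54406461 -0.19007635  0.01967395] [-1.14147849 -4.17457358  6.44112042] 53.57435345649719
rail (array([ 550.2, -117.7]), array([204.1,  50.6]), 85.26, [[516.5999755859375, -217.3000030517578], [567.0, -221.5], [583.7999877929688, -18.100000381469727], [533.5, -13.899999618530273]])
red [416.2  24. ] 2007 [ 0.5525 -0.0712  0.1887] [ 0.6095 -0.0421  0.018 ]
red [512.5 212.1] 96 [ 0.7472 -0.2599  0.0497] [ 0.7679 -0.2709  0.018 ]
rail (array([553.6, -80.2]), array([280.4,  50.3]), 85.24, [[516.9000244140625, -217.89999389648438], [567.0, -222.0], [590.2999877929688, 57.400001525878906], [540.2000122070312, 61.599998474121094]])
red [350.8 182.6] 1417 [ 0.5527 -0.0689  0.1886] [ 0.5851 -0.1111  0.018 ]
red [460.8 296.1] 259 [ 0.7392 -0.2619  0.0497] [ 0.7581 -0.284   0.018 ]
25.5083
```

```bash
python3 - <<'E'
from h import *
a=pickle.load(open("side2.pkl","rb"));b=pickle.load(open("w6.pkl","rb"))
u,v=map(int,proj(a,(.554,-.07,.05)));A=cv2.resize(a["pixels"][v-55:v+55,u-50:u+50],(400,440),interpolation=2)
u,v=map(int,proj(b,(.554,-.07,.03)));print(u,v);B=cv2.resize(b["pixels"][v-110:v+110,u-100:u+100],(400,440),interpolation=2)
cv2.imwrite("pics/c2.png",np.hstack([A,B])[...,::-1])
E
```

```text
329 152
```

View pics/c2.png

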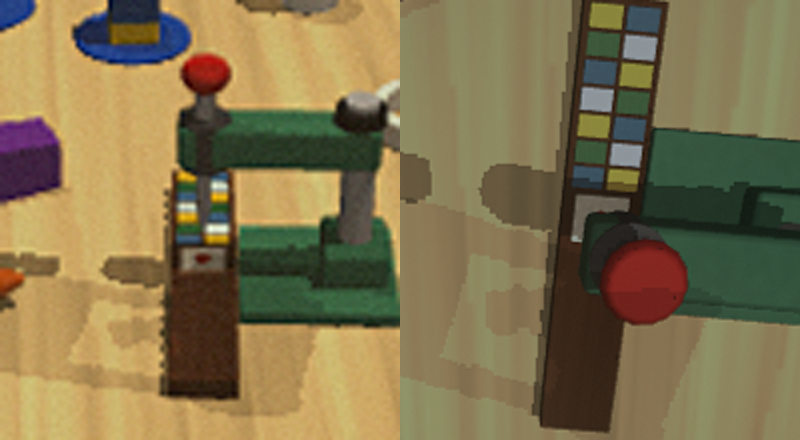

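The left panel shows the spot at (203,259) directly below the pin at about x=205. The measured spot is (0.5544, -0.0702) and the pin (0.554, -0.0697). Pressing now.

```bash
python3 - <<'E'
from r import *
q=[0,.70710678,.70710678,0]; x,y=.5537,-.0697
robot.move_gripper(0.0); robot.move_ptp((x,y,.26),q)
print("touch",robot.servo_line((x,y,.195),.04,guard=2.5)); s=monitor.observe(); print(s["ee_pos"],s["contact_force"])
print("hit",robot.servo_line((x,y,.182),.03,guard=25)); robot.pause(.3); s=monitor.observe(); print(s["ee_pos"],s["contact_force"])
q1=snap("side")
robot.servo_line((x,y,.26),.06)
robot.move_ptp((.50,-.08,.34),q); robot.pause(.3)
p=snap("wrist"); W=cloud(p); X,Y,zz=W[...,0],W[...,1],W[...,2]
r=(zz>0.0155)&(zz<0.0225)&(X>.48)&(X<.62)&(Y>-.30)&(Y<.10)
n,l,st,c=cv2.connectedComponentsWithStats(r.astype(np.uint8)); k=1+np.argmax(st[1:,4]); print("rail",rect(W[l==k]))
for ce,ss,m in blobs(p,*RED,100): print("red",ce,np.nanmedian(W[m],0).round(4))
q2=snap("side")
for qq in(q1,q2): print([ce.tolist() for ce,ss,m in blobs(qq,*RED,15)])
g=snap("scene");W=cloud(g);m=(abs(W[...,0]-.524)<.06)&(abs(W[...,1]-.33)<.06)&(W[...,2]>.125);print("cap",np.nanmean(W[m],0))
print(monitor.observe()["time"])
E
```

```text
touch True
[ 0.55357912 -0.06965466  0.19934952] [ 2.1632202  -0.15387549  2.68231386]
hit False
[ 0.5536419  -0.06969666  0.18250111] [-2.17802502  0.60101216  7.87688752]
rail (array([553.6, -80.2]), array([279.9,  50.4]), 85.21, [[516.7999877929688, -217.5], [567.0, -221.6999969482422], [590.4000244140625, 57.20000076293945], [540.2000122070312, 61.400001525878906]])
red [351.  184.6] [ 0.5526 -0.0688  0.1886]
red [458.5 299.6] [ 0.7342 -0.2632  0.0495]
[[360.7, 299.0], [283.8, 217.1]]
[[360.7, 299.0], [284.0, 208.8]]
cap [0.52902057 0.32755235 0.13422302]
31.4833
```

Travel was about 22 mm but the press didn't reach a hard stop. I'll press once more, right down to the stop, to be sure.

```bash
python3 - <<'E'
from r import *
q=[0,.70710678,.70710678,0]; x,y=.5537,-.0697
robot.move_ptp((x,y,.26),q); robot.servo_line((x,y,.20),.08)
print("hit",robot.servo_line((x,y,.168),.025,guard=18)); robot.pause(.25); s=monitor.observe(); print(s["ee_pos"],s["contact_force"])
robot.servo_line((x,y,.26),.06)
robot.move_ptp((.50,-.08,.34),q); robot.pause(.4)
p=snap("wrist"); W=cloud(p); X,Y,zz=W[...,0],W[...,1],W[...,2]
r=(zz>0.0155)&(zz<0.0225)&(X>.48)&(X<.62)&(Y>-.30)&(Y<.10)
n,l,st,c=cv2.connectedComponentsWithStats(r.astype(np.uint8)); k=1+np.argmax(st[1:,4]); print("rail",rect(W[l==k])[:3])
for ce,ss,m in blobs(p,*RED,100): print("red",ce,np.nanmedian(W[m],0).round(4))
print(monitor.observe()["time"])
print(job.hand_in())
E
```

```text
hit True
[ 0.55382998 -0.06976271  0.18136311] [-2.63486545  1.75070508  9.74736651]
rail (array([553.6, -80.1]), array([280.3,  50.4]), 85.19)
red [350.8 184.4] [ 0.5526 -0.0686  0.1886]
red [458.  299.2] [ 0.7341 -0.2631  0.0494]
36.3333
the job is handed in; nothing more can be done
None
```

I handed the job in at about 36 s and haven't seen the verdict. The glue stands cap up in the middle of the mat, the red spot sits about 1 mm from the pin's line, and the knob was pressed to its stop on the spot (two presses) and has sprung back up.

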